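# Lift the split ring out of a pulley hub with a hook pick

## Task

The belt pulley of the exercise bike lies hub up on the bench, and a split retaining ring is sprung into the groove of its bore. Take the hook pick from its wooden stand, get its foot under one end of the ring and lift that side up out of the groove, gently: do not bear down on the soft rubber seal just below the ring, do not force the ring, and keep the gripper fingers off it until the pick has freed it. Then hang the pick back in its stand, lay the freed ring flat in the aluminium tray, and leave the other things on the bench where they are.

Things in the scene. Friction and masses are not known exactly. Their poses are not given: they have to be found in the camera images.
- hub: the pulley, fixed: dark steel disc 170 mm across, 26 mm high, with an aluminium hub 100 mm across whose flat top face is 60 mm above the origin (centre of the underside, z up). Its open bore is 73 mm across for the first 9 mm down to a ledge on which the ring lies, and 57 mm across below the ledge. The ring's gap lies on the hub's -x side, within 0.12 rad
- hub_front (a point): point on the hub's top face, 43 mm from its axis on the -x side. Two sprung catches, 40 degrees either side of this direction, overhang the ring by 3 mm; each gives way outwards when a ring end is lifted past it (about 10 N at the lug, lug raised about 12 to 15 mm) and snaps back below the ring, which then stays cocked, its ends resting on the catches, their underside about level with the top face or just above
- hub_back (a point): point on the hub's top face, 43 mm from its axis on the +x side. Here a fixed lip, 3 mm thick, flush with the top face, spanning 40 degrees either side, overhangs the ring's far side by 2 to 3 mm. A freed, cocked ring is still under it: draw the ring 6 mm towards hub -x, then lift
- seal: black rubber-faced seal disc 55 mm across inside the bore, its flat top 14 mm below the hub's top face, that is 5 mm below the ring's underside; it yields 1 mm for 8 N and is damaged by more than 12 N. Its origin is the hub's origin
- ring: flat split steel ring, 70 mm outside, 56 mm inside, 5 mm thick, 50 g; origin: centre of its underside, z up. The gap is at -x. Either side of the 8 mm gap an end lug reaches inwards: each lug 12 mm wide (y from 4 to 16 mm, and -4 to -16), from 31 to 18 mm from the ring's centre, so that its inner 10 mm overhang the seal. When seated its underside is 9 mm below the hub's top face. Do not load it with more than 25 N with the pick
- ring_gap (a point): point on the ring in the middle of the gap, between the two lugs, at the ring's underside, 24.5 mm from its centre
- pick: hook pick of adjustable reach, 80 g, upright; origin: on its axis, underside of its square flange (32 mm wide, z 0 to 4 mm). Square black handle 16 by 16 mm, sides along x and y, z 4 to 64 mm. Below hangs a round shank 6 mm across, ending in a flat foot 3 mm thick, 5 mm wide, that reaches 13 mm from the axis in -x. The shank is clamped at a reach not measured: the foot's underside is 45 to 63 mm below the origin
- stand: fixed wooden stand, block 68 by 46 mm and 72 mm high on a thin base 110 by 90 mm; origin: centre of the underside. The pick hangs through a hole 26 mm (x, from -18 to +8 mm) by 14 mm (y, -7 to +7 mm) with its flange on the block's top and its foot to the stand's -x; then the pick's origin is 72 mm above the stand's
- tray: square aluminium tray, 140 by 140 mm outside, walls 22 mm high and 4 mm thick, floor 4 mm thick, fixed; origin: centre of the underside
- bearing: bystander: loose spare bearing, 52 mm across, 15 mm high; origin under its centre
- bolt: bystander: bolt standing on its head, 40 mm high; origin under its centre
- jar: bystander: amber glass jar, 60 mm across, 75 mm high; origin under its centre
- mug: bystander: white mug, 72 mm across, 80 mm high; origin under its centre
- wrench: bystander: wrench lying flat
- paddle: bystander: wooden paddle blank lying flat, 195 mm long
- screwdriver: bystander: screwdriver lying flat
There are look-alikes about, which are no part of the job. Leave any pink look-alike of the hub alone. What is shaped like the ring but pink is not meant.

How it is judged:
By the outcome, as a careful person would: the job done as asked, in the order asked, and still so for the second after the job is handed in, with the robot touching nothing.
It also fails if it takes over 72 s, if anything falls off the work surface, if the arm or the gripper's body presses on something with over 40 N, if the wrist force passes 120 N, or if a joint passes its speed limit or range.

## Robot

A 6-joint arm with a two-finger parallel gripper is mounted at the origin on the work surface. World frame = base frame: x ahead of the robot, y to its left, z up, the work surface at z = 0. Lengths are in m, angles in rad, forces in N, time in s.
With the tool pointing down it reaches from about 0.3 to 0.75 m from the base axis. Payload 8.5 kg.
Tool frame: the origin (TCP) lies midway between the tips of the shut fingers; the grasp point (between the pads) lies robot.grip_depth behind it (robot.grip_depth is the distance from the TCP to the grasp point, in m); z points along the fingers, y is the line along which they close (so a half turn about z gives the same grasp; the last joint's range is limited). The gripper opens to 88 mm and grips with 3 to 60 N. Pads are 18 mm wide; open, the fingers measure 123 mm over their backs; the gripper's body (75 mm by 187 mm) begins 45 mm behind the grasp point.
Start: joints at [-1.325, 0.381, 1.297, -0, 1.464, -0.215], TCP at [0.245, -0.493, 0.239] pointing down, gripper open.
Joint ranges: [-3.11, 3.11], [-0.89, 2.33], [0.22, 2.48], [-1.42, 4.56], [0.17, 2.85], [-2.88, 2.88]. Speed limits (rad/s): [2.39, 2.39, 3.14, 3.14, 3.14, 3.14].

## Interface

Orientations are given as a 3x3 rotation matrix whose columns are the frame's x, y, z axes.
In Python, from cell import robot gives the robot as it stands.
- The arm moves only by the tool carry_out, never from a script. Its argument "moves" is a list of rows, each a list of 7 numbers: the shift along the tool's x, y, z as a fraction of full scale, then the turn, a rotation vector about the tool's x, y, z as a fraction of full scale, then the opening, from 0 (shut) to 1 (fully open). A call has exactly 10 rows; each row shifts and turns the commanded pose from where the row before left it, along the tool's axes as they then stand; what a row does not reach is not made up. Full scale, the value 1, is 400 mm for a shift and 60 degrees for a turn. A row lasts 1/12 s, in which the tool goes at most 41.7 mm and 7.16 degrees, less where a joint would pass 70% of its speed; a pose out of reach is approached as far as the arm can. A call with a number of a shift or a turn outside -1 to 1 is refused whole. A call with a gripper value outside its range is refused whole. The fingers move at their own pace and stop on an object; the grip force is fixed at half the most. Time passes only in rows, so rows that do not move let the fingers close, or fill a call up. It gives the time, the measured TCP pose, the force, the opening and the grip force at its end, in the units of the state.
- robot.get_state(): the state, without advancing time (a new reading comes with each control period).
- robot.grab_frame(name): name is "side" or "top"; returns the picture (480x640x3 uint8, blue, green, red); there is no depth.
- robot.camera_info(name): a dict with "vertical_fov" (degrees; the focal length in pixels is half the picture's height over the tangent of half this angle, whatever the lens; pixels are square), "cx", "cy" (the principal point, pixels), "k1" (the pictures are not rectified: a ray, as slopes to the right and down, at radius r is drawn at 1 + k1 r^2 times it, then the intrinsics apply), "world_from_camera" (4x4, takes a point from camera to world coordinates). Camera axes: x right, y down, z forward; pixel columns grow to the right and rows downward; lengths in m; the calibration is good to about 2 mm. A picture is of the moment at which its call begins. camera_info takes no time and is no camera call.
- robot.close_job(): hands the job in; it is judged then, once.
The state is a dict: "time": time; "joint_pos": joint angles; "joint_vel": joint speeds; "effort": joint torques, N m; "tcp_pos": TCP position; "ee_rot": TCP orientation; "contact_force": force on the tool from outside, world axes, zero at the start; "torque": the same for the moment, N m; "opening": finger opening in m; "finger_force": force on a finger pad.
Only numpy, scipy, OpenCV 4.12 (cv2) and the standard library are available. Lean on these libraries where they do the work, as an engineer would, in place of code of your own. Each camera call takes 0.05 s, during which the arm holds its last target. There are 200 camera calls.

## Working session

There is one attempt and no reset: what is moved stays moved. The work goes in short steps, Python scripts to look and compute and a tool call to move; the robot and the scene stay as the last step left them, time stands still between calls to the robot, and variables do not carry over. Pictures are saved under pics/ and viewed, at most 10 in all, crops included, and the job is handed in when it is done.

Besides the shell and the picture viewer there is one more tool, called after ">>>" as name(argument=value, ...), one argument or row to a line, values as JSON. carry_out: Moves the arm, as the interface text tells. Its arguments: {"type":"object","properties":{"moves":{"type":"array"}},"required":["moves"]}

```bash
ls; mkdir -p pics; python3 - <<'E'
from cell import robot
import cv2,numpy as np
for n in("top","side"):
    cv2.imwrite(f"pics/{n}0.png",robot.grab_frame(n)); i=robot.camera_info(n)
    print(n,i)
print(robot.grip_depth,robot.get_state())
E
```

```text
pics
top {'vertical_fov': 57.09777960453974, 'cx': 320.43050515061384, 'cy': 238.2926470318024, 'k1': -0.04551928482716268, 'world_from_camera': array([[-0.0140936 , -0.99749751,  0.06928261,  0.49936763],
       [-0.9998827 ,  0.01447495,  0.00500527, -0.01857238],
       [-0.00599561, -0.06920394, -0.99758452,  0.82992915],
       [ 0.        ,  0.        ,  0.        ,  1.        ]])}
side {'vertical_fov': 43.547421815201616, 'cx': 313.86772527093075, 'cy': 235.21097952346088, 'k1': -0.09550243950780049, 'world_from_camera': array([[-0.92681995, -0.27465187,  0.25606861,  0.26296638],
       [-0.3755045 ,  0.67594058, -0.63411411,  0.70467237],
       [ 0.00107346, -0.68386452, -0.72960822,  0.8916999 ],
       [ 0.        ,  0.        ,  0.        ,  1.        ]])}
0.0187 {'time': 0.1, 'joint_pos': array([-1.32530979e+00,  3.81146237e-01,  1.29812972e+00, -2.08418346e-06,
        1.46360080e+00, -2.15314240e-01]), 'joint_vel': array([-0.00138621, -0.00358355, -0.00237286,  0.00064456, -0.00114539,
       -0.00206214]), 'effort': array([ 3.98751887e-03, -4.38651967e+01, -2.24910754e+01,  7.14810449e-02,
        3.42527975e-02, -1.01935593e-04]), 'tcp_pos': array([ 0.24449712, -0.49240117,  0.23820869]), 'ee_rot': array([[ 8.95696652e-01,  4.44665502e-01, -3.14082718e-04],
       [ 4.44665530e-01, -8.95695828e-01,  1.24509799e-03],
       [ 2.72329542e-04, -1.25489186e-03, -9.99999176e-01]]), 'contact_force': array([0.47500827, 1.12950897, 0.91528525]), 'torque': array([ 0.00516777, -0.00354832, -0.01237634]), 'finger_force': 0.0, 'opening': 0.08798365243941234}
```

View pics/top0.png

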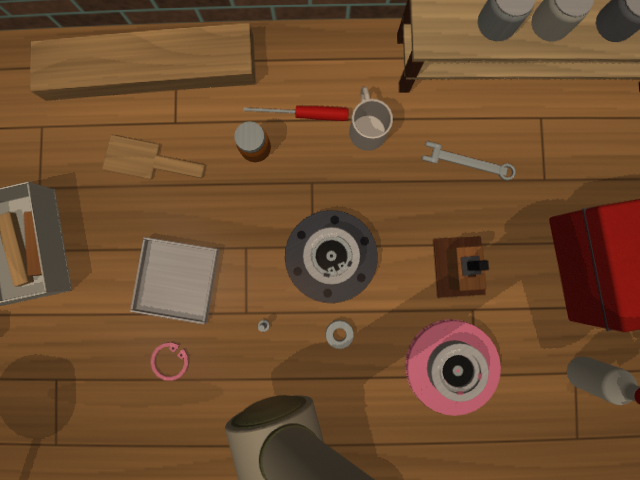

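View pics/side0.png

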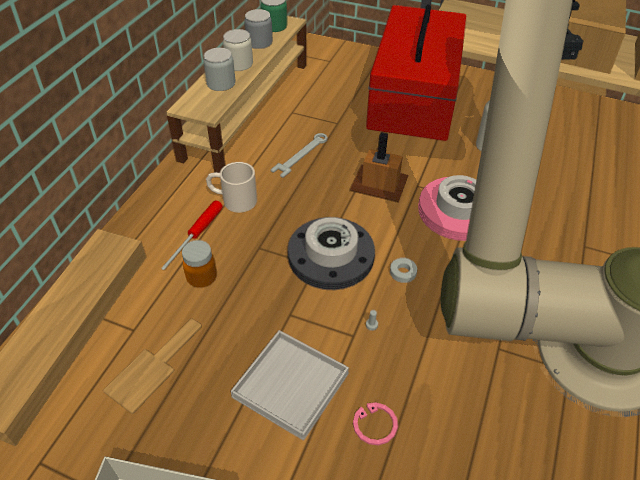

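The top view shows the dark-steel hub at (332,256), with ring lugs at about (340,267). The stand with the pick is at (462,266) and the tray at (176,280). The look-alikes are a pink hub at (455,368) and a pink ring at (170,362). The side view shows the dark hub at (331,245), the pick at (383,150) and the tray at (291,383). The dark hub matches the description because it is steel and aluminium. I'll confirm with enlarged crops.

```bash
python3 - <<'E'
import cv2,numpy as np
t=cv2.imread("pics/top0.png");s=cv2.imread("pics/side0.png")
def c(im,x,y,w,h,f): return cv2.resize(im[y:y+h,x:x+w],(w*f,h*f),interpolation=cv2.INTER_CUBIC)
a=c(t,282,206,100,100,4)[:300*2]; 
o=np.zeros((600,800,3),np.uint8)
o[:300,:400]=c(t,282,220,100,75,4);o[:300,400:]=c(t,415,225,100,75,4)
o[300:,:400]=c(s,282,208,100,75,4);o[300:,400:]=c(s,335,130,100,75,4)
cv2.imwrite("pics/crop0.png",o)
E
```

```text
(no output)
```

View pics/crop0.png

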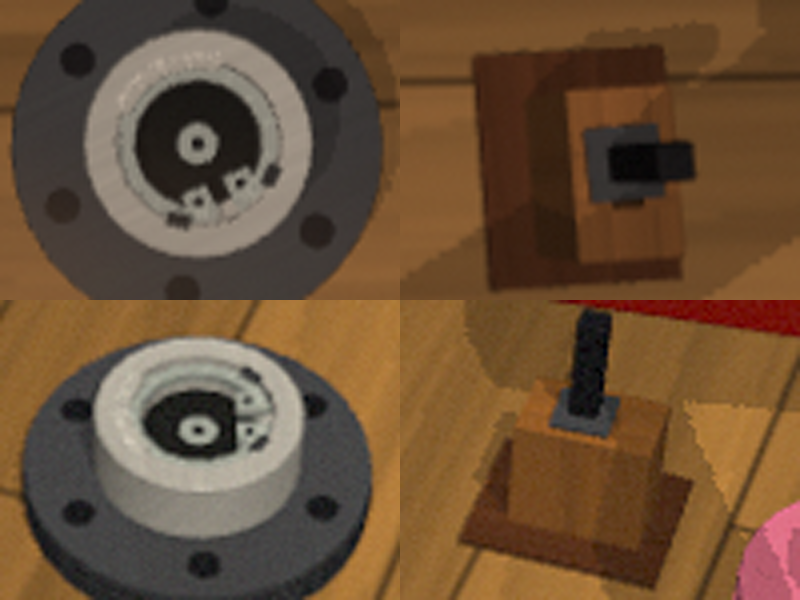

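The crops confirm the target. The upper-left crop shows the grey hub, its ring lugs at full-image pixels (332,269) and (342,265), and catches at (326.5,274) and (350,263). The upper-right crop shows the pick hanging with its flange centre at about (470.5,265.6) and the hole peeking out on the -x side. The other two views agree, so I'll measure now.

```bash
cat >h.py <<'E'
import numpy as np,cv2
from cell import robot
def cam(n):
    i=robot.camera_info(n);f=240/np.tan(np.radians(i["vertical_fov"]/2))
    return np.array([[f,0,i["cx"]],[0,f,i["cy"]],[0,0,1]]),np.array([i["k1"],0,0,0,0.]),i["world_from_camera"]
def ray(n,p):
    K,d,T=cam(n);u=cv2.undistortPoints(np.array([[p]],float),K,d)[0,0]
    return T[:3,3],T[:3,:3]@np.r_[u,1]
def atz(n,p,z):
    o,r=ray(n,p);return o+r*(z-o[2])/r[2]
def tri(pt,ps):
    a,u=ray("top",pt);b,v=ray("side",ps)
    s=np.linalg.lstsq(np.c_[u,-v],b-a,rcond=None)[0]
    P,Q=a+u*s[0],b+v*s[1];return (P+Q)/2,np.linalg.norm(P-Q)
def proj(n,P):
    K,d,T=cam(n);W=np.linalg.inv(T)
    return cv2.projectPoints(np.atleast_2d(np.asarray(P,float)),cv2.Rodrigues(W[:3,:3])[0],W[:3,3],K,d)[0][:,0]
def st():
    s=robot.get_state();print(round(s["time"],2),s["tcp_pos"].round(4),"F",s["contact_force"].round(1),"op",round(s["opening"],4),round(s["finger_force"],1));print(s["ee_rot"].round(3).tolist());return s
E
python3 - <<'E'
from h import *
np.set_printoptions(precision=4,suppress=True)
def ang(v):return np.degrees(np.arctan2(v[1],v[0]))
print("hubtop",tri((331.25,255.6),(331.5,232.1)))
print("seal",tri((282+198/4-.4,220+143/4-.4),(282+199/4-.4,208+130/4-.4)))
print("handle top",tri((483.9,264.6),(383.9,133.4)))
print("flange",tri((470.5,265.6),(381.4,158.1)))
T=lambda x,y:(282+x/4-.4,220+y/4-.4)
c=atz("top",(331.25,255.6),.06)
for a,b,z in(((178,218),(272,175),.058),((200,195+3),(240,183),.056)):
    m=[atz("top",T(*a),z),atz("top",T(*b),z)];print("gap pts",m[0]-c,m[1]-c,"mid ang",ang(c-(m[0]+m[1])/2),"perp",ang(m[0]-m[1])-90)
S=lambda x,y:(415+(x-400)/4-.4,225+y/4-.4)
fl=[atz("top",S(*p),.076) for p in((583,128),(658,124),(663,200),(590,204))]
print("flange c",np.mean(fl,0),"yaw",ang(fl[0]-fl[3]),ang(fl[1]-fl[2]),ang(fl[0]-fl[1])-90,ang(fl[3]-fl[2])-90)
b=[atz("top",S(*p),.072) for p in((568,92),(663,87),(683,262),(580,265))];print("block",np.mean(b,0),ang(b[0]-b[3]),np.linalg.norm(b[0]-b[3]),np.linalg.norm(b[2]-b[3]))
bs=[atz("top",S(*p),.004) for p in((473,57),(663,45),(683,277),(490,290))];print("base",np.mean(bs,0),ang(bs[0]-bs[3]),np.linalg.norm(bs[0]-bs[3]),np.linalg.norm(bs[2]-bs[3]))
# tool/hub refinement
t=cv2.imread("pics/top0.png");s=cv2.imread("pics/side0.png")
for n,im,box in(("top",t,(282,206,100,100)),("side",s,(282,208,100,80))):
    x,y,w,h=box;g=cv2.cvtColor(im[y:y+h,x:x+w],6).astype(np.uint8)
    m=((g>115)&(cv2.cvtColor(im[y:y+h,x:x+w],cv2.COLOR_BGR2HSV)[...,1]<70)).astype(np.uint8)
    cs=max(cv2.findContours(m,0,1)[0],key=cv2.contourArea);print(n,cv2.fitEllipse(cv2.convexHull(cs)),x,y)
tr=[atz("top",p,.022) for p in((146,238),(217,248),(206,322),(132,311))];print("tray",np.mean(tr,0),ang(tr[0]-tr[3]),np.linalg.norm(tr[0]-tr[3]))
print("tray rim",[tri(a,b) for a,b in(((132,311),(281,334)),((206,322),(348,371)))])
E
```

```text
hubtop (array([ 0.5233, -0.0326,  0.0669]), np.float64(0.0026240875867842126))
seal (array([ 0.5239, -0.033 ,  0.044 ]), np.float64(0.0014031593964739975))
handle top (array([ 0.5023, -0.2721,  0.1366]), np.float64(6.943224713828582e-05))
flange (array([ 0.5017, -0.2725,  0.0708]), np.float64(0.0011312714836409711))
gap pts [-0.0321  0.0095 -0.002 ] [-0.0139 -0.0319 -0.002 ] mid ang 25.984408938958456 perp 23.697257846838895
gap pts [-0.0235 -0.0003 -0.004 ] [-0.0172 -0.0179 -0.004 ] mid ang 24.136291693828845 perp 19.688660676257484
flange c [ 0.5012 -0.271   0.076 ] yaw 3.3482437993222294 1.6837521423014579 2.132788675692268 2.1436362769346147
block [ 0.4959 -0.2722  0.072 ] 2.0762688047461255 0.07430279729174709 0.04460542562247273
base [ 0.5004 -0.2733  0.004 ] 2.4573676806438955 0.10901876084280362 0.09105054913454705
top ((49.04871368408203, 49.52457046508789), (55.979068756103516, 56.35692596435547), 1.527142882347107) 282 206
side ((49.252376556396484, 33.39595413208008), (50.63059997558594, 53.45081329345703), 94.98165130615234) 282 208
tray [0.4833 0.2537 0.022 ] -10.46659562561638 0.13639114123229001
tray rim [(array([0.462 , 0.2735, 0.1805]), np.float64(0.04583916256056243)), (array([0.4038, 0.2011, 0.0042]), np.float64(0.0006991048617950103))]
```

```bash
cat >>h.py <<'E'
from scipy.spatial.transform import Rotation as Ro
def plan(pos,yawx,n,last=None):
    """n equal rows from the measured pose (or last) to pos with tool down, tool x at yawx deg"""
    s=robot.get_state();p,R=last if last else (s["tcp_pos"],s["ee_rot"])
    c,si=np.cos(np.radians(yawx)),np.sin(np.radians(yawx));G=np.array([[c,si,0],[si,-c,0],[0,0,-1.]])
    w=Ro.from_matrix(R.T@G).as_rotvec()/n
    D=Ro.from_rotvec(w).as_matrix();A=np.zeros((3,3));M=R.copy()
    for k in range(n): A+=M;M=M@D
    sh=np.linalg.solve(A,np.asarray(pos)-p)
    print(n,"rows shift",(sh/.4).round(4).tolist(),"turn",(np.degrees(w)/60).round(4).tolist(),"mm",round(np.linalg.norm(sh)*1e3,1));return np.array(pos),G
E
python3 - <<'E'
from h import *
st()
plan((.502,-.272,.20),92.3,10)
E
```

```text
0.1 [ 0.2445 -0.4924  0.2382] F [0.5 1.1 0.9] op 0.088 0.0
[[0.896, 0.445, -0.0], [0.445, -0.896, 0.001], [0.0, -0.001, -1.0]]
10 rows shift [0.0863, 0.0239, 0.0096] turn [-0.0001, -0.0001, -0.1098] mm 36.0
```

>>> carry_out(
  moves=[
    [0.0863, 0.0239, 0.0096, 0, 0, -0.1098, 0.6],
    [0.0863, 0.0239, 0.0096, 0, 0, -0.1098, 0.6],
    [0.0863, 0.0239, 0.0096, 0, 0, -0.1098, 0.6],
    [0.0863, 0.0239, 0.0096, 0, 0, -0.1098, 0.6],
    [0.0863, 0.0239, 0.0096, 0, 0, -0.1098, 0.6],
    [0.0863, 0.0239, 0.0096, 0, 0, -0.1098, 0.6],
    [0.0863, 0.0239, 0.0096, 0, 0, -0.1098, 0.6],
    [0.0863, 0.0239, 0.0096, 0, 0, -0.1098, 0.6],
    [0.0863, 0.0239, 0.0096, 0, 0, -0.1098, 0.6],
    [0.0863, 0.0239, 0.0096, 0, 0, -0.1098, 0.6],
  ],
)

```text
time: 0.93
tcp_pos: [0.5029, -0.2706, 0.1996]
ee_rot: [[-0.046, 0.999, -0.0], [0.999, 0.046, 0.0], [0.0, -0.0, -1.0]]
contact_force: [-0.3, 0.1, 0.5]
opening: 0.0534
finger_force: 0.0
```

>>> carry_out(
  moves=[
    [-0.0035, -0.0022, 0.05, 0, 0, 0, 0.6],
    [0, 0, 0.06, 0, 0, 0, 0.6],
    [0, 0, 0.06, 0, 0, 0, 0.6],
    [0, 0, 0.06, 0, 0, 0, 0.6],
    [0, 0, 0.031, 0, 0, 0, 0.6],
    [0, 0, 0, 0, 0, 0, 0],
    [0, 0, 0, 0, 0, 0, 0],
    [0, 0, 0, 0, 0, 0, 0],
    [0, 0, 0, 0, 0, 0, 0],
    [0, 0, 0, 0, 0, 0, 0],
  ],
)

```text
time: 1.77
tcp_pos: [0.5015, -0.2739, 0.0969]
ee_rot: [[-0.04, 0.999, 0.001], [0.999, 0.04, -0.001], [-0.001, 0.001, -1.0]]
contact_force: [0.9, 0.4, -0.2]
opening: 0.0214
finger_force: 0.0
```

```bash
python3 -c "
from h import *
st()"
```

```text
1.77 [ 0.5015 -0.2739  0.0969] F [ 0.9  0.4 -0.2] op 0.0214 0.0
[[-0.04, 0.999, 0.001], [0.999, 0.04, -0.001], [-0.001, 0.001, -1.0]]
```

>>> carry_out(
  moves=[
    [0, 0, 0, 0, 0, 0, 0],
    [0, 0, 0, 0, 0, 0, 0],
    [0, 0, 0, 0, 0, 0, 0],
    [0, 0, -0.01, 0, 0, 0, 0],
    [0, 0, -0.03, 0, 0, 0, 0],
    [0, 0, -0.04, 0, 0, 0, 0],
    [0, 0, -0.05, 0, 0, 0, 0],
    [0, 0, -0.05, 0, 0, 0, 0],
    [0, 0, -0.04, 0, 0, 0, 0],
    [0, 0, 0, 0, 0, 0, 0],
  ],
)

```text
time: 2.6
tcp_pos: [0.502, -0.2742, 0.187]
ee_rot: [[-0.04, 0.999, 0.004], [0.999, 0.04, -0.003], [-0.004, 0.004, -1.0]]
contact_force: [1.5, -1.3, -0.4]
opening: 0.0157
finger_force: 30.0
```

```bash
python3 -c "
from h import *
s=st();st();st()
t=robot.grab_frame('top');cv2.imwrite('pics/t1.png',t)
s=robot.grab_frame('side');cv2.imwrite('pics/s1.png',s)
st()
p=proj('side',[(.502,-.272,.17)])[0].astype(int);print(p)
r=lambda im,x,y,w,h,f:cv2.resize(im[y:y+h,x:x+w],(w*f,h*f),interpolation=cv2.INTER_CUBIC)
cv2.imwrite('pics/c1.png',np.hstack([r(s,p[0]-50,p[1]-60,100,150,4),r(t,282,180,100,150,4)]))
"
```

```text
2.6 [ 0.502  -0.2742  0.187 ] F [ 1.5 -1.3 -0.4] op 0.0157 30.0
[[-0.04, 0.999, 0.004], [0.999, 0.04, -0.003], [-0.004, 0.004, -1.0]]
2.6 [ 0.502  -0.2742  0.187 ] F [ 1.5 -1.3 -0.4] op 0.0157 30.0
[[-0.04, 0.999, 0.004], [0.999, 0.04, -0.003], [-0.004, 0.004, -1.0]]
2.6 [ 0.502  -0.2742  0.187 ] F [ 1.5 -1.3 -0.4] op 0.0157 30.0
[[-0.04, 0.999, 0.004], [0.999, 0.04, -0.003], [-0.004, 0.004, -1.0]]
2.7 [ 0.501  -0.2734  0.1836] F [ 0.4  0.2 -0.3] op 0.0155 30.0
[[-0.04, 0.999, -0.0], [0.999, 0.04, 0.0], [0.0, -0.0, -1.0]]
[385 120]
```

View pics/c1.png

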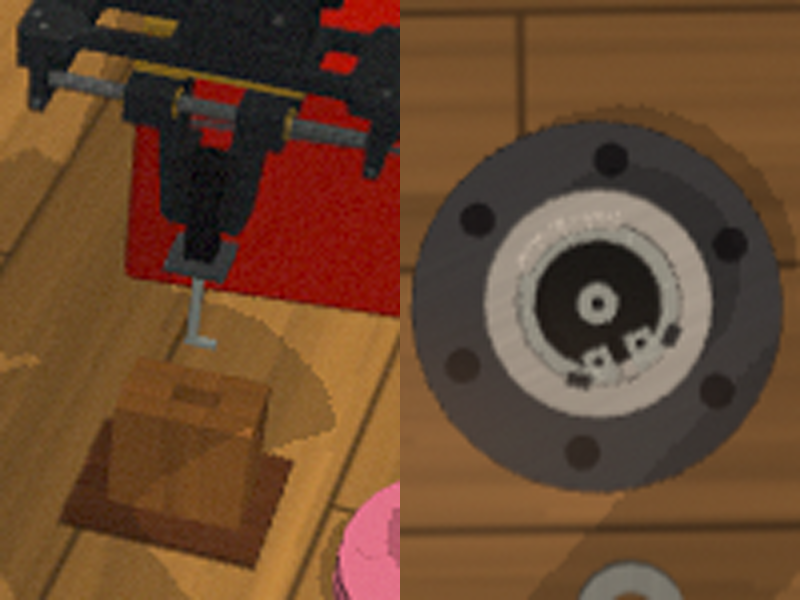

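```bash
python3 - <<'E'
from h import *
np.set_printoptions(precision=4,suppress=True)
def ang(v):return np.degrees(np.arctan2(v[1],v[0]))
for z in (.095,.1,.105,.11,.115,.12): print(z,proj("side",[(.501,-.2734,z)])[0])
print("foot bottom px",335+195/4-.4,60+345/4-.4)
T=lambda x,y:(282+(x-400)/4-.4,180+y/4-.4)
C=[atz("top",T(598.5,303),.06),atz("top",T(597.5,306.5),.026),atz("top",T(598,303),.046)]
print(C)
c=np.mean(C,0)
for a,b,z in(((578,380),(672,335),.06),((600,360),(640,342),.056)):
    m=[atz("top",T(*p),z)[:2]-c[:2] for p in(a,b)];print(m,[np.linalg.norm(v) for v in m],"bis",ang(-(m[0]+m[1])/2),"perp",ang(m[0]-m[1])-90,"each",[ang(-v) for v in m])
# refine: correlate bright lugs in polar map about seal centre, z=.056
g=cv2.cvtColor(cv2.imread("pics/t1.png"),6)
a=np.radians(np.arange(0,360,1))
P=np.array([[c[0]+r*np.cos(t),c[1]+r*np.sin(t),.056] for t in a for r in np.arange(.020,.0261,.001)])
px=proj("top",P).astype(np.float32);v=cv2.remap(g,px[:,0].reshape(360,-1),px[:,1].reshape(360,-1),1).mean(1)
print([(i,int(v[i])) for i in range(150,260,3)])
E
```

```text
0.095 [383.0342 149.0332]
0.1 [383.2306 147.165 ]
0.105 [383.428  145.2865]
0.11 [383.6264 143.3976]
0.115 [383.8257 141.4982]
0.12 [384.026  139.5883]
foot bottom px 383.35 145.85
[array([ 0.5227, -0.0331,  0.06  ]), array([ 0.5222, -0.0333,  0.026 ]), array([ 0.5232, -0.0332,  0.046 ])]
[array([-0.0333,  0.0095]), array([-0.0144, -0.0317])] [np.float64(0.03465017342396256), np.float64(0.03482723587655914)] bis 24.98889813572046 perp 24.693681848464408 each [np.float64(-15.92740994588717), np.float64(65.65321459080782)]
[array([-0.0248, -0.0003]), array([-0.0172, -0.0179])] [np.float64(0.024783150391947124), np.float64(0.02480761060993946)] bis 23.42951174839464 perp 23.35036654934342 each [np.float64(0.6309840572627021), np.float64(46.20429555958812)]
[(150, 36), (153, 36), (156, 36), (159, 43), (162, 62), (165, 93), (168, 115), (171, 121), (174, 114), (177, 96), (180, 99), (183, 116), (186, 134), (189, 123), (192, 86), (195, 47), (198, 34), (201, 33), (204, 34), (207, 40), (210, 62), (213, 104), (216, 128), (219, 129), (222, 109), (225, 88), (228, 94), (231, 111), (234, 118), (237, 107), (240, 89), (243, 63), (246, 40), (249, 30), (252, 30), (255, 30), (258, 31)]
```

Side crop: the pick is held upright with its foot towards -x. The foot's underside is at about px (383,146), so z is about 0.1035 and the foot sits about 80 mm below the TCP. Top crop: hub centre about (331,255.5), hub yaw about 24.8°, ring gap direction about 22.8°. Next I'll touch the foot on the hub's rim to calibrate its height.

```bash
python3 - <<'E'
from h import *
a=plan((.5433,-.0721,.178),112.8,7)
plan((.5433,-.0721,.149),112.8,2,a)
E
```

```text
7 rows shift [0.068, 0.0288, 0.002] turn [-0.0, -0.0, -0.0489] mm 29.6
2 rows shift [0.0, 0.0, 0.0362] turn [0.0, 0.0, 0.0] mm 14.5
```

>>> carry_out(
  moves=[
    [0.068, 0.0288, 0.002, 0, 0, -0.0489, 0],
    [0.068, 0.0288, 0.002, 0, 0, -0.0489, 0],
    [0.068, 0.0288, 0.002, 0, 0, -0.0489, 0],
    [0.068, 0.0288, 0.002, 0, 0, -0.0489, 0],
    [0.068, 0.0288, 0.002, 0, 0, -0.0489, 0],
    [0.068, 0.0288, 0.002, 0, 0, -0.0489, 0],
    [0.068, 0.0288, 0.002, 0, 0, -0.0489, 0],
    [0, 0, 0.0362, 0, 0, 0, 0],
    [0, 0, 0.0362, 0, 0, 0, 0],
    [0, 0, 0, 0, 0, 0, 0],
  ],
)

```text
time: 3.53
tcp_pos: [0.5418, -0.0712, 0.1457]
ee_rot: [[-0.389, 0.921, -0.007], [0.921, 0.389, 0.002], [0.005, -0.005, -1.0]]
contact_force: [-0.6, -0.2, -1.4]
opening: 0.0156
finger_force: 30.0
```

```bash
python3 - <<'E'
from h import *
s=robot.grab_frame('side');st();t=robot.grab_frame('top');st()
p=proj('side',[(.544,-.071,.1)])[0].astype(int);q=proj('top',[(.5227,-.0332,.06)])[0].astype(int);print(p,q)
r=lambda im,x,y,w,h,f:cv2.resize(im[y:y+h,x:x+w],(w*f,h*f),interpolation=cv2.INTER_CUBIC)
cv2.imwrite('pics/c2.png',np.hstack([r(s,p[0]-50,p[1]-60,100,150,4),r(t,q[0]-50,q[1]-75,100,150,4)]))
E
```

```text
3.58 [ 0.5424 -0.0718  0.1472] F [ 0.2 -0.3 -0.2] op 0.0155 30.0
[[-0.388, 0.922, -0.005], [0.922, 0.388, 0.002], [0.003, -0.004, -1.0]]
3.63 [ 0.543  -0.0723  0.1484] F [-0.2 -0.6 -0.5] op 0.0158 30.0
[[-0.388, 0.922, -0.003], [0.922, 0.388, 0.001], [0.002, -0.002, -1.0]]
[329 203] [331 255]
```

View pics/c2.png

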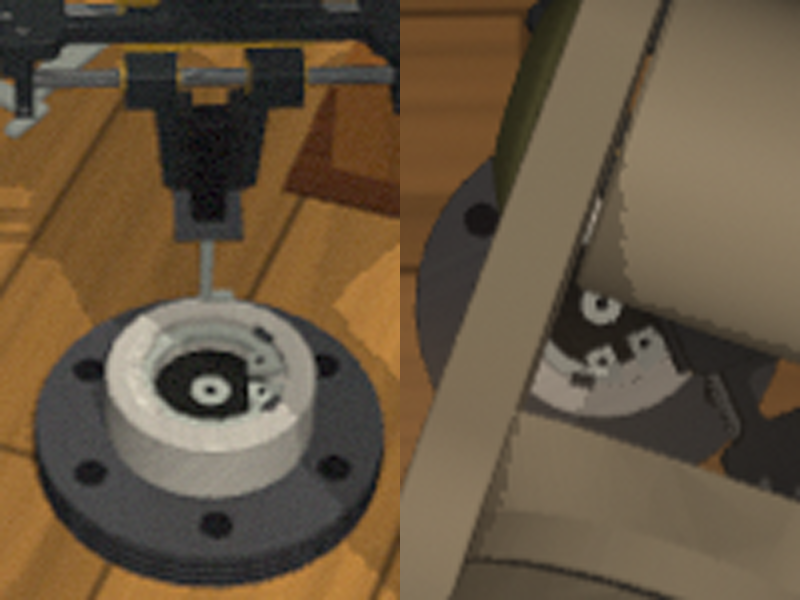

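Side crop: the foot is at about crop (210,297), just above the far rim. The top view is blocked by the arm. I'll touch down slowly.

>>> carry_out(
  moves=[
    [0, 0, 0.004, 0, 0, 0, 0],
    [0, 0, 0.004, 0, 0, 0, 0],
    [0, 0, 0.002, 0, 0, 0, 0],
    [0, 0, 0.001, 0, 0, 0, 0],
    [0, 0, 0.001, 0, 0, 0, 0],
    [0, 0, 0.001, 0, 0, 0, 0],
    [0, 0, 0.001, 0, 0, 0, 0],
    [0, 0, 0.001, 0, 0, 0, 0],
    [0, 0, 0, 0, 0, 0, 0],
    [0, 0, 0, 0, 0, 0, 0],
  ],
)

```text
time: 4.47
tcp_pos: [0.5435, -0.0723, 0.1434]
ee_rot: [[-0.388, 0.922, 0.0], [0.922, 0.388, 0.0], [0.0, 0.0, -1.0]]
contact_force: [0.2, 0.1, -1.2]
opening: 0.0158
finger_force: 30.0
```

>>> carry_out(
  moves=[
    [0, 0, 0.001, 0, 0, 0, 0],
    [0, 0, 0.001, 0, 0, 0, 0],
    [0, 0, 0.001, 0, 0, 0, 0],
    [0, 0, 0.001, 0, 0, 0, 0],
    [0, 0, 0.001, 0, 0, 0, 0],
    [0, 0, 0.001, 0, 0, 0, 0],
    [0, 0, 0.001, 0, 0, 0, 0],
    [0, 0, 0, 0, 0, 0, 0],
    [0, 0, 0, 0, 0, 0, 0],
    [0, 0, 0, 0, 0, 0, 0],
  ],
)

```text
time: 5.3
tcp_pos: [0.5435, -0.0723, 0.1406]
ee_rot: [[-0.388, 0.922, -0.0], [0.922, 0.388, 0.0], [0.0, -0.0, -1.0]]
contact_force: [0.7, 0.4, -1.1]
opening: 0.0155
finger_force: 30.0
```

>>> carry_out(
  moves=[
    [0, 0, 0.001, 0, 0, 0, 0],
    [0, 0, 0.001, 0, 0, 0, 0],
    [0, 0, 0.001, 0, 0, 0, 0],
    [0, 0, 0.001, 0, 0, 0, 0],
    [0, 0, 0, 0, 0, 0, 0],
    [0, 0, 0, 0, 0, 0, 0],
    [0, 0, 0, 0, 0, 0, 0],
    [0, 0, 0, 0, 0, 0, 0],
    [0, 0, 0, 0, 0, 0, 0],
    [0, 0, 0, 0, 0, 0, 0],
  ],
)

```text
time: 6.13
tcp_pos: [0.5435, -0.0723, 0.139]
ee_rot: [[-0.388, 0.922, 0.0], [0.922, 0.388, 0.0], [0.0, 0.0, -1.0]]
contact_force: [0.1, 1.1, -0.2]
opening: 0.0157
finger_force: 30.0
```

>>> carry_out(
  moves=[
    [0, 0, 0.001, 0, 0, 0, 0],
    [0, 0, 0.001, 0, 0, 0, 0],
    [0, 0, 0.001, 0, 0, 0, 0],
    [0, 0, 0.001, 0, 0, 0, 0],
    [0, 0, 0, 0, 0, 0, 0],
    [0, 0, 0, 0, 0, 0, 0],
    [0, 0, 0, 0, 0, 0, 0],
    [0, 0, 0, 0, 0, 0, 0],
    [0, 0, 0, 0, 0, 0, 0],
    [0, 0, 0, 0, 0, 0, 0],
  ],
)

```text
time: 6.97
tcp_pos: [0.5435, -0.0723, 0.1374]
ee_rot: [[-0.388, 0.922, 0.0], [0.922, 0.388, -0.0], [-0.0, -0.0, -1.0]]
contact_force: [0.5, 0.1, -1.4]
opening: 0.0162
finger_force: 30.0
```

>>> carry_out(
  moves=[
    [0, 0, 0.001, 0, 0, 0, 0],
    [0, 0, 0.001, 0, 0, 0, 0],
    [0, 0, 0.001, 0, 0, 0, 0],
    [0, 0, 0.001, 0, 0, 0, 0],
    [0, 0, 0, 0, 0, 0, 0],
    [0, 0, 0, 0, 0, 0, 0],
    [0, 0, 0, 0, 0, 0, 0],
    [0, 0, 0, 0, 0, 0, 0],
    [0, 0, 0, 0, 0, 0, 0],
    [0, 0, 0, 0, 0, 0, 0],
  ],
)

```text
time: 7.8
tcp_pos: [0.5439, -0.0725, 0.1369]
ee_rot: [[-0.388, 0.922, 0.002], [0.922, 0.388, -0.001], [-0.001, 0.001, -1.0]]
contact_force: [-0.8, 0.0, 8.3]
opening: 0.016
finger_force: 30.0
```

```bash
python3 - <<'E'
from h import *
s=robot.grab_frame('side');a=st();print(a['torque'],a['effort'])
p=proj('side',[(.544,-.071,.1)])[0].astype(int)
cv2.imwrite('pics/c3.png',cv2.resize(s[p[1]-10:p[1]+65,p[0]-50:p[0]+50],(800,600),interpolation=cv2.INTER_CUBIC))
E
```

```text
7.85 [ 0.5439 -0.0725  0.1369] F [-1.3  0.3  8.2] op 0.0156 30.0
[[-0.388, 0.922, 0.002], [0.922, 0.388, -0.001], [-0.001, 0.001, -1.0]]
[ 0.06690357  0.23645654 -0.01745348] [-1.11840523e-01 -4.11710179e+01 -1.77260453e+01  8.65826290e-02
 -4.30672998e-01 -1.28312400e-03]
```

Contact comes at TCP z = 0.137 with 8 N, so the foot's underside is 77 mm below the TCP. The seal top is then reached at TCP z 0.123 and the ring underside at 0.128. The working height is about 0.1242.

```bash
python3 - <<'E'
from h import *
b=robot.get_state();G=b["ee_rot"]
a=(np.array([.5435,-.0723,.1359]),Ro.from_euler('z',112.8,degrees=True).as_matrix()@np.diag([1,-1,-1.]))
a=plan((.5435,-.0723,.147),112.8,2,a)
a=plan((.5231,-.0421,.147),112.8,3,a)
a=plan((.5231,-.0421,.131),112.8,4,a)
E
```

```text
2 rows shift [0.0, 0.0, -0.0139] turn [0.0, 0.0, 0.0] mm 5.6
3 rows shift [0.0298, -0.0059, -0.0] turn [0.0, 0.0, 0.0] mm 12.1
4 rows shift [0.0, 0.0, 0.01] turn [0.0, 0.0, 0.0] mm 4.0
```

>>> carry_out(
  moves=[
    [0, 0, -0.0139, 0, 0, 0, 0],
    [0, 0, -0.0139, 0, 0, 0, 0],
    [0.0298, -0.0059, 0, 0, 0, 0, 0],
    [0.0298, -0.0059, 0, 0, 0, 0, 0],
    [0.0298, -0.0059, 0, 0, 0, 0, 0],
    [0, 0, 0, 0, 0, 0, 0],
    [0, 0, 0, 0, 0, 0, 0],
    [0, 0, 0.01, 0, 0, 0, 0],
    [0, 0, 0.01, 0, 0, 0, 0],
    [0, 0, 0.01, 0, 0, 0, 0],
  ],
)

```text
time: 8.68
tcp_pos: [0.5232, -0.0424, 0.1343]
ee_rot: [[-0.388, 0.922, -0.0], [0.922, 0.388, 0.0], [0.0, -0.0, -1.0]]
contact_force: [0.3, -0.8, -0.6]
opening: 0.0155
finger_force: 30.0
```

```bash
python3 - <<'E'
from h import *
s=robot.grab_frame('side');t=robot.grab_frame('top');a=st()
r=lambda im,x,y,w,h,f:cv2.resize(im[y:y+h,x:x+w],(w*f,h*f),interpolation=cv2.INTER_CUBIC)
cv2.imwrite('pics/c3.png',np.hstack([r(s,300,200,66,100,6),r(t,298,205,66,100,6)]))
E
```

```text
8.78 [ 0.5229 -0.0423  0.1339] F [-0.4 -1.2 -0.8] op 0.0159 30.0
[[-0.387, 0.922, -0.002], [0.922, 0.387, 0.001], [0.001, -0.001, -1.0]]
```

View pics/c3.png

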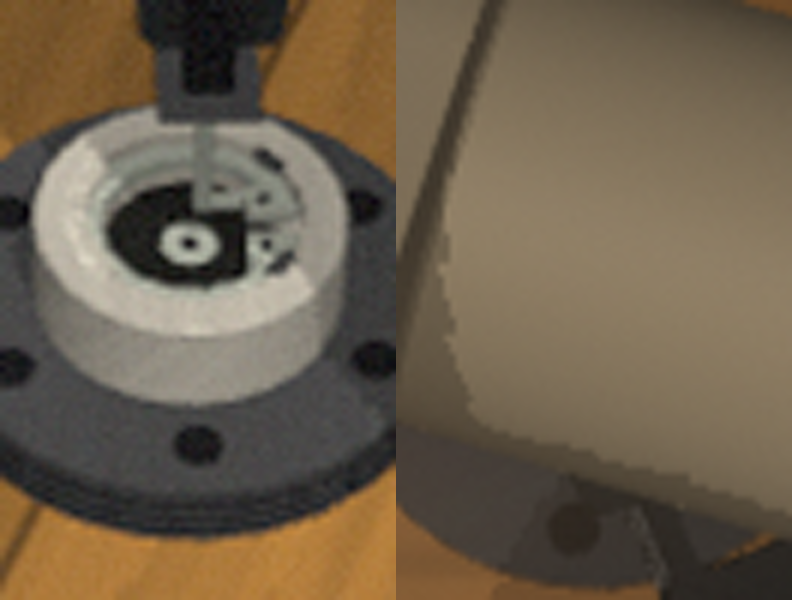

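```bash
python3 - <<'E'
from h import *
c=np.array([.5227,-.0332]);a=np.radians(22.8);R=np.array([[np.cos(a),-np.sin(a)],[np.sin(a),np.cos(a)]])
def cp(x,y,z): 
    P=np.r_[c+R@[x/1e3,y/1e3],z]; return ((proj('side',[P])[0]-[300,200]+.5)*6).round(0)
print("expect tip corners",[cp(-15,y,.0568) for y in(-5,-10)],"shank base",cp(1,-7.5,.0568),"heel centre",cp(-2,-7.5,.0568))
print("lug- inner corners",cp(-18,-4,.056),cp(-18,-16,.056),"lug+",cp(-18,4,.056),cp(-18,16,.056),"ctr",cp(-24.5,-10,.056),cp(-24.5,10,.056),"seal ctr",cp(0,0,.046))
print("top face pts",cp(50,0,.06),cp(-50,0,.06),cp(0,50,.06),cp(0,-50,.06))
E
```

```text
expect tip corners [array([245., 205.]), array([244., 194.])] shank base [194. 200.] heel centre [203. 200.]
lug- inner corners [254. 209.] [252. 182.] lug+ [255. 227.] [257. 255.] ctr [273. 195.] [277. 241.] seal ctr [197. 240.]
top face pts [ 40. 211.] [356. 209.] [204. 329.] [193.  98.]
```

Side crop: the foot tip is at (245,206) and the lugs' inner edges at about 247. That puts the foot about 2.5 mm nearer the lugs than planned. I'll back off 3 mm before descending.

>>> carry_out(
  moves=[
    [0, 0.004, 0, 0, 0, 0, 0],
    [0, 0.0035, 0, 0, 0, 0, 0],
    [0, 0, 0, 0, 0, 0, 0],
    [0, 0, 0, 0, 0, 0, 0],
    [0, 0, 0.004, 0, 0, 0, 0],
    [0, 0, 0.004, 0, 0, 0, 0],
    [0, 0, 0.004, 0, 0, 0, 0],
    [0, 0, 0.002, 0, 0, 0, 0],
    [0, 0, 0, 0, 0, 0, 0],
    [0, 0, 0, 0, 0, 0, 0],
  ],
)

```text
time: 9.62
tcp_pos: [0.5259, -0.0409, 0.1293]
ee_rot: [[-0.388, 0.922, -0.0], [0.922, 0.388, 0.0], [0.0, -0.0, -1.0]]
contact_force: [-0.1, -0.1, -0.5]
opening: 0.0159
finger_force: 30.0
```

>>> carry_out(
  moves=[
    [0, 0, 0.003, 0, 0, 0, 0],
    [0, 0, 0.003, 0, 0, 0, 0],
    [0, 0, 0.002, 0, 0, 0, 0],
    [0, 0, 0.002, 0, 0, 0, 0],
    [0, 0, 0.001, 0, 0, 0, 0],
    [0, 0, 0.001, 0, 0, 0, 0],
    [0, 0, 0.0005, 0, 0, 0, 0],
    [0, 0, 0, 0, 0, 0, 0],
    [0, 0, 0, 0, 0, 0, 0],
    [0, 0, 0, 0, 0, 0, 0],
  ],
)

```text
time: 10.45
tcp_pos: [0.5259, -0.0409, 0.1243]
ee_rot: [[-0.388, 0.922, 0.0], [0.922, 0.388, -0.0], [-0.0, 0.0, -1.0]]
contact_force: [-0.0, -0.6, -1.1]
opening: 0.0159
finger_force: 30.0
```

>>> carry_out(
  moves=[
    [0, -0.005, 0, 0, 0, 0, 0],
    [0, -0.005, 0, 0, 0, 0, 0],
    [0, -0.005, 0, 0, 0, 0, 0],
    [0, -0.005, 0, 0, 0, 0, 0],
    [0, -0.003, 0, 0, 0, 0, 0],
    [0, -0.002, 0, 0, 0, 0, 0],
    [0, 0, 0, 0, 0, 0, 0],
    [0, 0, 0, 0, 0, 0, 0],
    [0, 0, 0, 0, 0, 0, 0],
    [0, 0, 0, 0, 0, 0, 0],
  ],
)

```text
time: 11.28
tcp_pos: [0.5168, -0.0448, 0.1243]
ee_rot: [[-0.388, 0.922, 0.0], [0.922, 0.388, 0.0], [0.0, 0.0, -1.0]]
contact_force: [0.5, -0.9, -0.9]
opening: 0.016
finger_force: 30.0
```

```bash
python3 - <<'E'
from h import *
s=robot.grab_frame('side');a=st()
cv2.imwrite('pics/c4.png',cv2.resize(s[205:270,295:382],(783,585),interpolation=cv2.INTER_CUBIC))
E
```

```text
11.33 [ 0.5167 -0.0448  0.1243] F [ 0.3  1.  -0.4] op 0.0155 30.0
[[-0.388, 0.922, -0.0], [0.922, 0.388, 0.0], [0.0, -0.0, -1.0]]
```

View pics/c4.png

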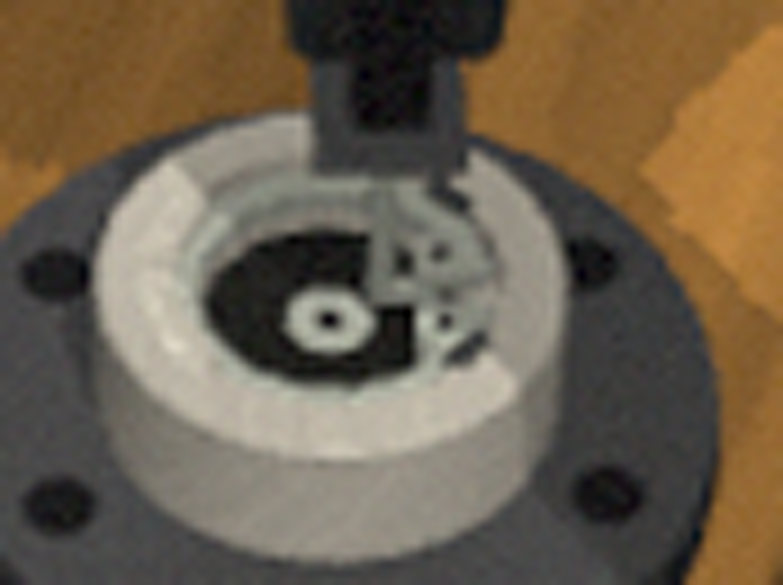

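Crop: the foot is under the -y lug next to the gap, with its near edge at about (410,300), slightly towards the gap. I'll shift it 1.5 mm further under the lug and then start lifting gently.

>>> carry_out(
  moves=[
    [-0.002, 0, 0, 0, 0, 0, 0],
    [-0.002, 0, 0, 0, 0, 0, 0],
    [0, 0, 0, 0, 0, 0, 0],
    [0, 0, -0.002, 0, 0, 0, 0],
    [0, 0, -0.002, 0, 0, 0, 0],
    [0, 0, -0.002, 0, 0, 0, 0],
    [0, 0, -0.002, 0, 0, 0, 0],
    [0, 0, -0.002, 0, 0, 0, 0],
    [0, 0, -0.002, 0, 0, 0, 0],
    [0, 0, 0, 0, 0, 0, 0],
  ],
)

```text
time: 12.17
tcp_pos: [0.5173, -0.0461, 0.1289]
ee_rot: [[-0.388, 0.922, -0.0], [0.922, 0.388, 0.001], [0.001, -0.0, -1.0]]
contact_force: [1.3, 2.4, -8.1]
opening: 0.0159
finger_force: 30.0
```

>>> carry_out(
  moves=[
    [0, 0, -0.001, 0, 0, 0, 0],
    [0, 0, -0.001, 0, 0, 0, 0],
    [0, 0, -0.001, 0, 0, 0, 0],
    [0, 0, -0.001, 0, 0, 0, 0],
    [0, 0, -0.001, 0, 0, 0, 0],
    [0, 0, -0.001, 0, 0, 0, 0],
    [0, 0, 0, 0, 0, 0, 0],
    [0, 0, 0, 0, 0, 0, 0],
    [0, 0, 0, 0, 0, 0, 0],
    [0, 0, 0, 0, 0, 0, 0],
  ],
)

```text
time: 13.0
tcp_pos: [0.5174, -0.0463, 0.1317]
ee_rot: [[-0.388, 0.922, 0.0], [0.922, 0.388, -0.0], [-0.0, 0.0, -1.0]]
contact_force: [-0.3, -0.3, -0.7]
opening: 0.0156
finger_force: 30.0
```

>>> carry_out(
  moves=[
    [0, 0, -0.001, 0, 0, 0, 0],
    [0, 0, -0.001, 0, 0, 0, 0],
    [0, 0, -0.001, 0, 0, 0, 0],
    [0, 0, -0.001, 0, 0, 0, 0],
    [0, 0, -0.001, 0, 0, 0, 0],
    [0, 0, -0.001, 0, 0, 0, 0],
    [0, 0, -0.001, 0, 0, 0, 0],
    [0, 0, -0.001, 0, 0, 0, 0],
    [0, 0, 0, 0, 0, 0, 0],
    [0, 0, 0, 0, 0, 0, 0],
  ],
)

```text
time: 13.83
tcp_pos: [0.5173, -0.0463, 0.1347]
ee_rot: [[-0.388, 0.922, -0.0], [0.922, 0.388, 0.0], [0.0, -0.0, -1.0]]
contact_force: [0.8, 0.4, -3.1]
opening: 0.0159
finger_force: 30.0
```

>>> carry_out(
  moves=[
    [0, 0, -0.001, 0, 0, 0, 0],
    [0, 0, -0.001, 0, 0, 0, 0],
    [0, 0, -0.001, 0, 0, 0, 0],
    [0, 0, -0.001, 0, 0, 0, 0],
    [0, 0, -0.001, 0, 0, 0, 0],
    [0, 0, -0.001, 0, 0, 0, 0],
    [0, 0, 0, 0, 0, 0, 0],
    [0, 0, 0, 0, 0, 0, 0],
    [0, 0, 0, 0, 0, 0, 0],
    [0, 0, 0, 0, 0, 0, 0],
  ],
)

```text
time: 14.67
tcp_pos: [0.5173, -0.0463, 0.1371]
ee_rot: [[-0.388, 0.922, 0.0], [0.922, 0.388, 0.0], [0.0, 0.0, -1.0]]
contact_force: [1.0, 0.4, -4.0]
opening: 0.0155
finger_force: 30.0
```

>>> carry_out(
  moves=[
    [0, 0, -0.001, 0, 0, 0, 0],
    [0, 0, -0.001, 0, 0, 0, 0],
    [0, 0, -0.001, 0, 0, 0, 0],
    [0, 0, -0.001, 0, 0, 0, 0],
    [0, 0, -0.001, 0, 0, 0, 0],
    [0, 0, -0.001, 0, 0, 0, 0],
    [0, 0, 0, 0, 0, 0, 0],
    [0, 0, 0, 0, 0, 0, 0],
    [0, 0, 0, 0, 0, 0, 0],
    [0, 0, 0, 0, 0, 0, 0],
  ],
)

```text
time: 15.5
tcp_pos: [0.5173, -0.0463, 0.1395]
ee_rot: [[-0.388, 0.922, 0.0], [0.922, 0.388, 0.0], [0.0, 0.0, -1.0]]
contact_force: [1.7, 1.4, -6.5]
opening: 0.0159
finger_force: 30.0
```

```bash
python3 - <<'E'
from h import *
s=robot.grab_frame('side');a=st()
cv2.imwrite('pics/c5.png',cv2.resize(s[205:270,295:382],(783,585),interpolation=cv2.INTER_CUBIC))
E
```

```text
15.55 [ 0.5173 -0.0463  0.1395] F [ 2.1  1.4 -5.8] op 0.0158 30.0
[[-0.388, 0.922, 0.0], [0.922, 0.388, 0.0], [0.0, 0.0, -1.0]]
```

View pics/c5.png

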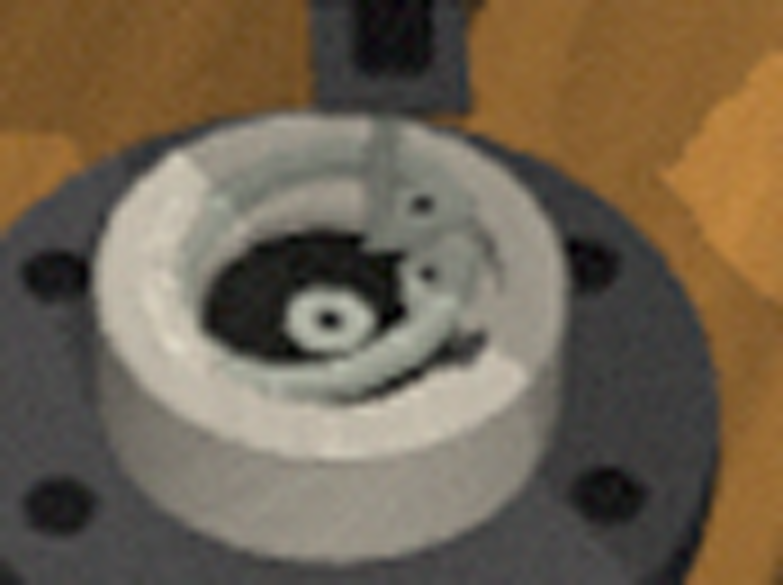

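Crop: the ring is tilted with both ends up (lug holes at (422,203) and (428,272)). The catch at (470,345) is already below the ring. The load is still 6 N, so I'll go slightly further.

>>> carry_out(
  moves=[
    [0, 0, -0.001, 0, 0, 0, 0],
    [0, 0, -0.001, 0, 0, 0, 0],
    [0, 0, -0.001, 0, 0, 0, 0],
    [0, 0, -0.001, 0, 0, 0, 0],
    [0, 0, 0, 0, 0, 0, 0],
    [0, 0, 0, 0, 0, 0, 0],
    [0, 0, 0, 0, 0, 0, 0],
    [0, 0, 0, 0, 0, 0, 0],
    [0, 0, 0, 0, 0, 0, 0],
    [0, 0, 0, 0, 0, 0, 0],
  ],
)

```text
time: 16.38
tcp_pos: [0.5173, -0.0463, 0.1411]
ee_rot: [[-0.388, 0.922, 0.0], [0.922, 0.388, 0.0], [0.0, 0.0, -1.0]]
contact_force: [2.4, 1.4, -8.7]
opening: 0.0156
finger_force: 30.0
```

>>> carry_out(
  moves=[
    [0, 0, -0.001, 0, 0, 0, 0],
    [0, 0, -0.001, 0, 0, 0, 0],
    [0, 0, -0.001, 0, 0, 0, 0],
    [0, 0, -0.001, 0, 0, 0, 0],
    [0, 0, 0, 0, 0, 0, 0],
    [0, 0, 0, 0, 0, 0, 0],
    [0, 0, 0, 0, 0, 0, 0],
    [0, 0, 0, 0, 0, 0, 0],
    [0, 0, 0, 0, 0, 0, 0],
    [0, 0, 0, 0, 0, 0, 0],
  ],
)

```text
time: 17.22
tcp_pos: [0.5173, -0.0463, 0.1427]
ee_rot: [[-0.388, 0.922, 0.0], [0.922, 0.388, 0.0], [-0.0, 0.0, -1.0]]
contact_force: [4.3, 1.3, -10.6]
opening: 0.0158
finger_force: 29.9
```

```bash
python3 - <<'E'
from h import *
s=robot.grab_frame('side');a=st()
cv2.imwrite('pics/c6.png',cv2.resize(s[205:270,295:382],(783,585),interpolation=cv2.INTER_CUBIC))
# darkness near the two catch positions, before (s1) and now
b=cv2.cvtColor(cv2.imread('pics/s1.png'),6);g=cv2.cvtColor(s,6)
print(b[222:232:1,336:352]);print(g[222:232,336:352]);
E
```

```text
17.27 [ 0.5174 -0.0463  0.1427] F [ 3.7  2.1 -9.7] op 0.0159 29.9
[[-0.388, 0.922, 0.0], [0.922, 0.388, 0.0], [0.0, 0.0, -1.0]]
[[164 169 175 179 181 179 181 176 182 184 181 181 146 108  81  65]
 [135 132 138 155 166 174 172 170 182 184 182 181 180 168 135  85]
 [148 140 141 131 135 147 137 128 153 180 182 177 175 177 177 140]
 [163 157 157 150 140 129  89  58  62 143 173 178 178 177 179 176]
 [155 162 162 171 170 142  94  62  57  70 109 157 174 179 173 181]
 [130 137 145 152 161 152 127 102  67  54  43 127 170 179 175 172]
 [125 113 109 119 145 157 167 148 122  89  66 127 175 177 176 176]
 [138 128 122 112 110 128 152 164 176 146 130 105 149 176 178 174]
 [124 127 131 122 111 112 129 158 179 183 176 127 113 155 174 172]
 [ 36  80 108 119 128 147 153 149 166 178 185 160 111 108 160 176]]
[[106 111 106 117 129 128 129 131 143 151 151 151 124  89  65  55]
 [104 113 101 105 118 128 125 127 133 145 151 151 152 142 112  72]
 [107 112 105  98 110 121 124 128 125 133 145 148 146 151 144 118]
 [109 110 106 123 114  98 107 125 129 125 143 148 150 147 146 147]
 [109 107 115 127  90  36  86 122 128 126 133 142 147 149 149 147]
 [106 107 106 125 106  91 118 127 131 124 121 123 144 147 146 146]
 [106 112 110 124 126 129 123 118 116 116 114 109 140 149 147 146]
 [105 112 116 120 117 113 110 115 119 120 112 104 129 150 146 147]
 [107 107 114 115 110 114 113 118 137 131 116 106 112 133 144 144]
 [ 89  97 100 109 117 114 117 123 130 133 125 116 100 106 140 151]]
```

>>> carry_out(
  moves=[
    [0, 0, 0.003, 0, 0, 0, 0],
    [0, 0, 0.003, 0, 0, 0, 0],
    [0, 0, 0.003, 0, 0, 0, 0],
    [0, 0, 0.003, 0, 0, 0, 0],
    [0, 0, 0.003, 0, 0, 0, 0],
    [0, 0, 0.003, 0, 0, 0, 0],
    [0, 0, 0.003, 0, 0, 0, 0],
    [0, 0, 0.003, 0, 0, 0, 0],
    [0, 0, 0.003, 0, 0, 0, 0],
    [0, 0, 0, 0, 0, 0, 0],
  ],
)

```text
time: 18.1
tcp_pos: [0.5173, -0.0463, 0.1318]
ee_rot: [[-0.388, 0.922, -0.0], [0.922, 0.388, -0.0], [-0.0, -0.0, -1.0]]
contact_force: [0.9, -0.3, -0.7]
opening: 0.0157
finger_force: 30.0
```

```bash
python3 - <<'E'
from h import *
s=robot.grab_frame('side');a=st()
cv2.imwrite('pics/c7.png',cv2.resize(np.hstack([cv2.imread('pics/c6.png')[:,150:600],cv2.resize(s[205:270,295:382],(783,585),interpolation=cv2.INTER_CUBIC)[:,150:600]]),(800,520)))
E
```

```text
18.15 [ 0.5173 -0.0463  0.1319] F [ 0.  -0.4 -0.7] op 0.0155 30.0
[[-0.388, 0.922, -0.0], [0.922, 0.388, -0.0], [0.0, -0.0, -1.0]]
```

View pics/c7.png

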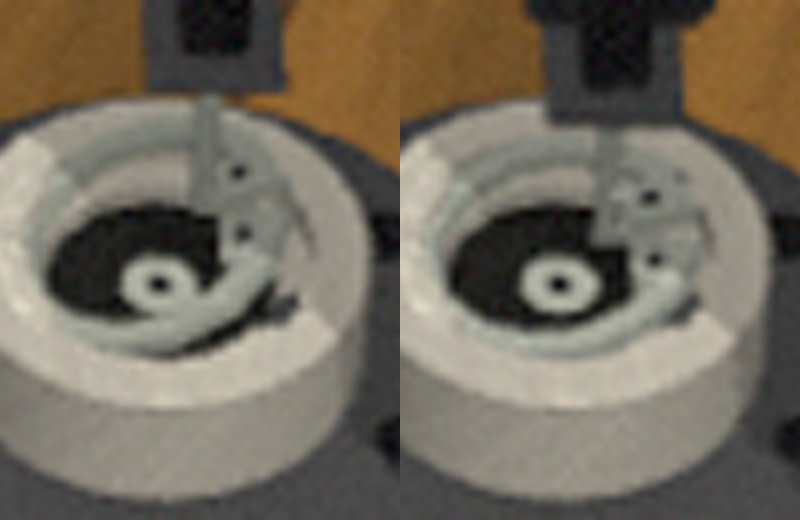

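Crop: in the right panel both ends rest on the catches, level and near the top face, and the foot is free beneath. I'll lower the foot slightly, withdraw it towards +x and raise it.

>>> carry_out(
  moves=[
    [0, 0, 0.002, 0, 0, 0, 0],
    [0, 0, 0.002, 0, 0, 0, 0],
    [0, 0, 0, 0, 0, 0, 0],
    [0, 0.006, 0, 0, 0, 0, 0],
    [0, 0.006, 0, 0, 0, 0, 0],
    [0, 0.006, 0, 0, 0, 0, 0],
    [0, 0.006, 0, 0, 0, 0, 0],
    [0, 0.004, 0, 0, 0, 0, 0],
    [0, 0, 0, 0, 0, 0, 0],
    [0, 0, 0, 0, 0, 0, 0],
  ],
)

```text
time: 18.98
tcp_pos: [0.5277, -0.0419, 0.1303]
ee_rot: [[-0.388, 0.922, -0.0], [0.922, 0.388, 0.0], [0.0, -0.0, -1.0]]
contact_force: [0.4, 0.9, -1.2]
opening: 0.0156
finger_force: 30.0
```

```bash
python3 - <<'E'
from h import *
a=st()
a=plan(a['tcp_pos']+[0,0,.055],112.8,6)
a=plan((.501,-.2734,.1836),92.3,7,a)
E
```

```text
18.98 [ 0.5277 -0.0419  0.1303] F [ 0.4  0.9 -1.2] op 0.0156 30.0
[[-0.388, 0.922, -0.0], [0.922, 0.388, 0.0], [0.0, -0.0, -1.0]]
6 rows shift [0.0, -0.0, -0.0229] turn [-0.0, -0.0, 0.0001] mm 9.2
7 rows shift [-0.0783, -0.0294, 0.0006] turn [0.0, 0.0, 0.0488] mm 33.5
```

>>> carry_out(
  moves=[
    [0, 0, -0.0129, 0, 0, 0, 0],
    [0, 0, -0.0229, 0, 0, 0, 0],
    [0, 0, -0.0329, 0, 0, 0, 0],
    [0, 0, -0.0329, 0, 0, 0, 0],
    [0, 0, -0.0358, 0, 0, 0, 0],
    [-0.0783, -0.0294, 0.0006, 0, 0, 0.0488, 0],
    [-0.0783, -0.0294, 0.0006, 0, 0, 0.0488, 0],
    [-0.0783, -0.0294, 0.0006, 0, 0, 0.0488, 0],
    [-0.0783, -0.0294, 0.0006, 0, 0, 0.0488, 0],
    [-0.0783, -0.0294, 0.0006, 0, 0, 0.0488, 0],
  ],
)

```text
time: 19.82
tcp_pos: [0.517, -0.2101, 0.1851]
ee_rot: [[-0.14, 0.99, 0.001], [0.99, 0.14, -0.001], [-0.001, 0.001, -1.0]]
contact_force: [-0.0, 0.2, -0.9]
opening: 0.0157
finger_force: 30.0
```

>>> carry_out(
  moves=[
    [-0.0783, -0.0294, 0.0006, 0, 0, 0.0488, 0],
    [-0.0783, -0.0294, 0.0006, 0, 0, 0.0488, 0],
    [0, 0, 0, 0, 0, 0, 0],
    [0, 0, 0, 0, 0, 0, 0],
    [0, 0, 0, 0, 0, 0, 0],
    [0, 0, 0, 0, 0, 0, 0],
    [0, 0, 0, 0, 0, 0, 0],
    [0, 0, 0, 0, 0, 0, 0],
    [0, 0, 0, 0, 0, 0, 0],
    [0, 0, 0, 0, 0, 0, 0],
  ],
)

```text
time: 20.65
tcp_pos: [0.5012, -0.2729, 0.1836]
ee_rot: [[-0.041, 0.999, -0.0], [0.999, 0.041, 0.0], [0.0, -0.0, -1.0]]
contact_force: [-0.9, 0.0, -0.8]
opening: 0.0157
finger_force: 30.0
```

```bash
python3 - <<'E'
from h import *
st()
cv2.imwrite('pics/t8.png',robot.grab_frame('top'));cv2.imwrite('pics/s8.png',robot.grab_frame('side'))
st()
a=plan((.501,-.2734,.1836),92.3,1)
E
```

```text
20.65 [ 0.5012 -0.2729  0.1836] F [-0.9  0.  -0.8] op 0.0157 30.0
[[-0.041, 0.999, -0.0], [0.999, 0.041, 0.0], [0.0, -0.0, -1.0]]
20.75 [ 0.5012 -0.2732  0.1836] F [-0.5 -0.2 -0.9] op 0.0156 30.0
[[-0.041, 0.999, 0.0], [0.999, 0.041, -0.0], [-0.0, 0.0, -1.0]]
1 rows shift [-0.0005, -0.0004, 0.0001] turn [0.0, 0.0, 0.0007] mm 0.3
```

>>> carry_out(
  moves=[
    [0, 0, 0.03, 0, 0, 0, 0],
    [0, 0, 0.03, 0, 0, 0, 0],
    [0, 0, 0.03, 0, 0, 0, 0],
    [0, 0, 0.03, 0, 0, 0, 0],
    [0, 0, 0.03, 0, 0, 0, 0],
    [0, 0, 0.03, 0, 0, 0, 0],
    [0, 0, 0.02, 0, 0, 0, 0],
    [0, 0, 0.01, 0, 0, 0, 0],
    [0, 0, 0.008, 0, 0, 0, 0],
    [0, 0, 0, 0, 0, 0, 0],
  ],
)

```text
time: 21.58
tcp_pos: [0.5013, -0.2735, 0.0969]
ee_rot: [[-0.041, 0.999, 0.001], [0.999, 0.041, -0.001], [-0.001, 0.001, -1.0]]
contact_force: [0.3, 0.8, -0.8]
opening: 0.0158
finger_force: 30.0
```

```bash
python3 - <<'E'
from h import *
robot.grab_frame('side');st()
E
```

```text
21.63 [ 0.5013 -0.2736  0.0969] F [ 0.1 -0.2 -1.5] op 0.0154 30.0
[[-0.041, 0.999, 0.001], [0.999, 0.041, -0.001], [-0.001, 0.001, -1.0]]
```

>>> carry_out(
  moves=[
    [0, 0, 0.001, 0, 0, 0, 0],
    [0, 0, 0.001, 0, 0, 0, 0],
    [0, 0, 0, 0, 0, 0, 0],
    [0, 0, 0, 0, 0, 0, 0.5],
    [0, 0, 0, 0, 0, 0, 0.5],
    [0, 0, 0, 0, 0, 0, 0.5],
    [0, 0, 0, 0, 0, 0, 0.5],
    [0, 0, 0, 0, 0, 0, 0.5],
    [0, 0, 0, 0, 0, 0, 0.5],
    [0, 0, 0, 0, 0, 0, 0.5],
  ],
)

```text
time: 22.47
tcp_pos: [0.5011, -0.2734, 0.0955]
ee_rot: [[-0.041, 0.999, -0.0], [0.999, 0.041, 0.0], [0.0, -0.0, -1.0]]
contact_force: [0.1, 0.1, 0.4]
opening: 0.0442
finger_force: 0.0
```

>>> carry_out(
  moves=[
    [0, 0, -0.03, 0, 0, 0, 0.5],
    [0, 0, -0.05, 0, 0, 0, 0.5],
    [0, 0, -0.06, 0, 0, 0, 0.5],
    [0, 0, -0.06, 0, 0, 0, 0.5],
    [0, 0, -0.02, 0, 0, 0, 0.4],
    [0, 0, 0, 0, 0, 0, 0.4],
    [0, 0, 0, 0, 0, 0, 0.4],
    [0, 0, 0, 0, 0, 0, 0.4],
    [0, 0, 0, 0, 0, 0, 0.4],
    [0, 0, 0, 0, 0, 0, 0.4],
  ],
)

```text
time: 23.3
tcp_pos: [0.5008, -0.2732, 0.1825]
ee_rot: [[-0.041, 0.999, -0.002], [0.999, 0.041, 0.001], [0.001, -0.001, -1.0]]
contact_force: [0.3, -0.3, -0.4]
opening: 0.0352
finger_force: 0.0
```

```bash
python3 - <<'E'
from h import *
t=robot.grab_frame('top');s=robot.grab_frame('side');st()
r=lambda im,x,y,w,h,f:cv2.resize(im[y:y+h,x:x+w],(w*f,h*f),interpolation=cv2.INTER_CUBIC)
o=np.zeros((600,800,3),np.uint8)
o[:,:400]=np.vstack([r(t,306,232,50,50,8)[:400],r(t,440,225,100,50,4)])
o[:,400:]=np.vstack([r(s,306,205,50,50,8),r(s,330,125,100,50,4)])
cv2.imwrite('pics/c9.png',o)
E
```

```text
23.4 [ 0.501  -0.2733  0.1829] F [ 0.  -0.5 -0.4] op 0.0353 0.0
[[-0.041, 0.999, -0.001], [0.999, 0.041, 0.001], [0.001, -0.001, -1.0]]
```

View pics/c9.png

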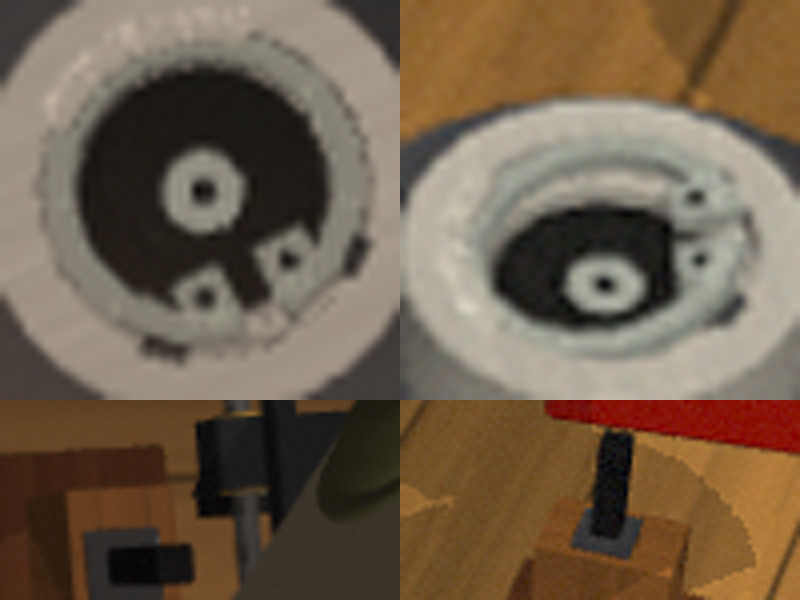

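Crops: the pick hangs upright in its stand, flange on the block. The ring lies cocked over both catches, with lug holes at top px (331.3,268.7) and (341.7,264.1) and side px (343.1,236.8) and (342.4,228.9). I'll triangulate the lugs.

```bash
python3 - <<'E'
from h import *
np.set_printoptions(precision=4,suppress=True)
A,e=tri((331.3,268.7),(343.1,236.8));B,f=tri((341.7,264.1),(342.4,228.9));print(A,e,B,f)
A=atz("top",(331.3,268.7),.066);B=atz("top",(341.7,264.1),.066);print("top@.066",A,B,np.linalg.norm(A-B))
v=A-B;yaw=np.degrees(np.arctan2(v[1],v[0]))-90;print("yaw",yaw,"mid",(A+B)/2)
c=np.array([.5227,-.0332]);a=np.radians(23.);print("mid in ring frame mm",np.array([[np.cos(a),np.sin(a)],[-np.sin(a),np.cos(a)]])@(((A+B)/2)[:2]-c)*1e3)
E
```

```text
[ 0.5003 -0.0326  0.0633] 0.0017112281597597078 [ 0.5082 -0.0506  0.0642] 0.0020988210245838296
top@.066 [ 0.4995 -0.0328  0.066 ] [ 0.5072 -0.0509  0.066 ] 0.019663363362945493
yaw 22.986243407027473 mid [ 0.5033 -0.0418  0.066 ]
mid in ring frame mm [-21.2023  -0.3728]
```

```bash
python3 - <<'E'
from h import *
a=plan((.499,-.0432,.180),113,7)
a=plan((.499,-.0432,.070),113,3,a)
E
```

```text
7 rows shift [0.0812, 0.0153, 0.0011] turn [-0.0001, -0.0001, -0.0492] mm 33.1
3 rows shift [0.0, 0.0, 0.0917] turn [0.0, 0.0, 0.0] mm 36.7
```

>>> carry_out(
  moves=[
    [0.0812, 0.0153, 0.0011, 0, 0, -0.0492, 0.38],
    [0.0812, 0.0153, 0.0011, 0, 0, -0.0492, 0.38],
    [0.0812, 0.0153, 0.0011, 0, 0, -0.0492, 0.38],
    [0.0812, 0.0153, 0.0011, 0, 0, -0.0492, 0.38],
    [0.0812, 0.0153, 0.0011, 0, 0, -0.0492, 0.38],
    [0.0812, 0.0153, 0.0011, 0, 0, -0.0492, 0.38],
    [0.0812, 0.0153, 0.0011, 0, 0, -0.0492, 0.38],
    [0, 0, 0.07, 0, 0, 0, 0.38],
    [0, 0, 0.07, 0, 0, 0, 0.38],
    [0, 0, 0.06, 0, 0, 0, 0.38],
  ],
)

```text
time: 24.23
tcp_pos: [0.4987, -0.0425, 0.0993]
ee_rot: [[-0.392, 0.92, 0.0], [0.92, 0.392, -0.0], [-0.0, 0.0, -1.0]]
contact_force: [0.3, -0.1, -0.3]
opening: 0.0338
finger_force: 0.0
```

>>> carry_out(
  moves=[
    [0, 0, 0.03, 0, 0, 0, 0.38],
    [0, 0, 0.02, 0, 0, 0, 0.38],
    [0, 0, 0.01, 0, 0, 0, 0.38],
    [0, 0, 0, 0, 0, 0, 0.38],
    [0, 0, 0, 0, 0, 0, 0.38],
    [0, 0, 0, 0, 0, 0, 0.38],
    [0, 0, 0, 0, 0, 0, 0.38],
    [0, 0, 0, 0, 0, 0, 0.38],
    [0, 0, 0, 0, 0, 0, 0.38],
    [0, 0, 0, 0, 0, 0, 0.38],
  ],
)

```text
time: 25.07
tcp_pos: [0.4991, -0.0433, 0.0767]
ee_rot: [[-0.391, 0.921, 0.0], [0.921, 0.391, -0.0], [-0.0, 0.0, -1.0]]
contact_force: [0.8, -0.8, 0.1]
opening: 0.0333
finger_force: 0.0
```

>>> carry_out(
  moves=[
    [0, 0, 0.01, 0, 0, 0, 0.38],
    [0, 0, 0.01, 0, 0, 0, 0.38],
    [0, 0, 0.006, 0, 0, 0, 0.38],
    [0, 0, 0.004, 0, 0, 0, 0.38],
    [0, 0, 0.003, 0, 0, 0, 0.38],
    [0, 0, 0.002, 0, 0, 0, 0.38],
    [0, 0, 0.002, 0, 0, 0, 0.38],
    [0, 0, 0, 0, 0, 0, 0.38],
    [0, 0, 0, 0, 0, 0, 0.38],
    [0, 0, 0, 0, 0, 0, 0.38],
  ],
)

```text
time: 25.9
tcp_pos: [0.4991, -0.0433, 0.0618]
ee_rot: [[-0.391, 0.921, 0.0], [0.921, 0.391, -0.0], [-0.0, 0.0, -1.0]]
contact_force: [-0.3, -0.7, -0.3]
opening: 0.0336
finger_force: 0.0
```

>>> carry_out(
  moves=[
    [0, 0, 0.0015, 0, 0, 0, 0.38],
    [0, 0, 0, 0, 0, 0, 0.38],
    [0, 0, 0, 0, 0, 0, 0],
    [0, 0, 0, 0, 0, 0, 0],
    [0, 0, 0, 0, 0, 0, 0],
    [0, 0, 0, 0, 0, 0, 0],
    [0, 0, 0, 0, 0, 0, 0],
    [0, 0, 0, 0, 0, 0, 0],
    [0, 0, 0, 0, 0, 0, 0],
    [0, 0, 0, 0, 0, 0, 0],
  ],
)

```text
time: 26.73
tcp_pos: [0.4997, -0.0433, 0.0615]
ee_rot: [[-0.39, 0.921, 0.002], [0.921, 0.39, -0.0], [-0.001, 0.002, -1.0]]
contact_force: [4.5, 3.7, 6.0]
opening: 0.0141
finger_force: 30.0
```

>>> carry_out(
  moves=[
    [0, 0, -0.001, 0, 0, 0, 0],
    [0, -0.003, 0, 0, 0, 0, 0],
    [0, -0.003, 0, 0, 0, 0, 0],
    [0, -0.003, 0, 0, 0, 0, 0],
    [0, -0.003, 0, 0, 0, 0, 0],
    [0, -0.003, 0, 0, 0, 0, 0],
    [0, -0.002, 0, 0, 0, 0, 0],
    [0, 0, 0, 0, 0, 0, 0],
    [0, 0, 0, 0, 0, 0, 0],
    [0, 0, 0, 0, 0, 0, 0],
  ],
)

```text
time: 27.57
tcp_pos: [0.4947, -0.046, 0.0626]
ee_rot: [[-0.39, 0.921, 0.005], [0.921, 0.39, -0.001], [-0.003, 0.005, -1.0]]
contact_force: [7.7, 3.8, 9.0]
opening: 0.0148
finger_force: 30.0
```

```bash
python3 - <<'E'
from h import *
s=robot.grab_frame('side');t=robot.grab_frame('top');cv2.imwrite('pics/s10.png',s);cv2.imwrite('pics/t10.png',t);a=st();print(a['torque'])
# where is the ring's far inner/outer edge along hub axis y-z? profile along hub +x line at z .056 in side view, now vs t8-time
b=cv2.imread('pics/s8.png')
c=np.array([.5227,-.0332]);d=np.array([np.cos(np.radians(24.8)),np.sin(np.radians(24.8))])
for nm,im in(("before",b),("now",s)):
    px=proj('side',[np.r_[c+d*r/1e3,.054] for r in range(10,46,2)]).astype(np.float32)
    print(nm,cv2.remap(cv2.cvtColor(im,6),px[:,0],px[:,1],1).ravel())
E
```

```text
27.67 [ 0.4947 -0.046   0.0626] F [7.9 4.9 9.8] op 0.0146 30.0
[[-0.39, 0.921, 0.005], [0.921, 0.39, -0.001], [-0.003, 0.005, -1.0]]
[ 0.84758107 -1.47209491  0.10003877]
before [ 49  33  26  34  35  27  31  27  30  58 103 143 167 174 184 192 187 177]
now [ 51  30  30  32  28  23  50 118 167 163 158 156 170 178 187 195 189 180]
```

>>> carry_out(
  moves=[
    [0, -0.002, 0, 0, 0, 0, 0],
    [0, 0, 0, 0, 0, 0, 0],
    [0, 0, -0.002, 0, 0, 0, 0],
    [0, 0, -0.002, 0, 0, 0, 0],
    [0, 0, -0.002, 0, 0, 0, 0],
    [0, 0, -0.002, 0, 0, 0, 0],
    [0, 0, -0.002, 0, 0, 0, 0],
    [0, 0, -0.002, 0, 0, 0, 0],
    [0, 0, 0, 0, 0, 0, 0],
    [0, 0, 0, 0, 0, 0, 0],
  ],
)

```text
time: 28.5
tcp_pos: [0.4916, -0.0461, 0.066]
ee_rot: [[-0.391, 0.921, -0.001], [0.921, 0.391, 0.0], [0.001, -0.001, -1.0]]
contact_force: [0.7, -0.1, -1.9]
opening: 0.0143
finger_force: 30.0
```

>>> carry_out(
  moves=[
    [0, 0, -0.004, 0, 0, 0, 0],
    [0, 0, -0.004, 0, 0, 0, 0],
    [0, 0, -0.006, 0, 0, 0, 0],
    [0, 0, -0.008, 0, 0, 0, 0],
    [0, 0, -0.02, 0, 0, 0, 0],
    [0, 0, -0.04, 0, 0, 0, 0],
    [0, 0, -0.04, 0, 0, 0, 0],
    [0, 0, -0.04, 0, 0, 0, 0],
    [0, 0, -0.03, 0, 0, 0, 0],
    [0, 0, 0, 0, 0, 0, 0],
  ],
)

```text
time: 29.33
tcp_pos: [0.493, -0.0465, 0.1458]
ee_rot: [[-0.391, 0.921, 0.005], [0.921, 0.391, -0.002], [-0.003, 0.004, -1.0]]
contact_force: [-0.2, -0.8, -0.1]
opening: 0.0143
finger_force: 30.0
```

```bash
python3 - <<'E'
from h import *
s=robot.grab_frame('side');t=robot.grab_frame('top');cv2.imwrite('pics/s11.png',s);a=st()
b=cv2.imread('pics/s8.png');g=lambda i:cv2.cvtColor(i,6)
# is the bore empty now? catches/lugs zone
c=np.array([.5227,-.0332])
for nm,im in(("before",b),("now",s)):
    px=proj('side',[np.r_[c+.0245*np.array([np.cos(x),np.sin(x)]),.056] for x in np.radians(range(170,240,5))]).astype(np.float32)
    print(nm,cv2.remap(g(im),px[:,0],px[:,1],1).ravel())
# ring hanging: grey low-saturation pixels right of the tool, image around tcp
p=proj('side',[a['tcp_pos']+[d*.92e-3,d*.39e-3,dz] for dz in(0,-.005,-.01,-.02) for d in(8,26,52)]).reshape(4,3,2);print(p.round(0).tolist())
x,y=p[0,1].astype(int);h=cv2.cvtColor(s[y-20:y+30,x-45:x+30],cv2.COLOR_BGR2HSV);m=(h[...,1]<45)&(h[...,2]>110)
for r in m[::2]:print("".join(".#"[int(v)] for v in r))
print(x-45,y-20)
a=plan((.4833,.2537,.13),113,10)
E
```

```text
29.43 [ 0.492  -0.0462  0.1433] F [-0.1  0.1 -0.3] op 0.0145 30.0
[[-0.391, 0.921, 0.001], [0.921, 0.391, -0.0], [-0.001, 0.001, -1.0]]
before [158 166 170 171 172 168 170 168 157 138 125 123 136 144]
now [ 29  27  34  45  75  94 111 126 136 139 142 144 144 149]
[[[348.0, 203.0], [338.0, 203.0], [323.0, 203.0]], [[348.0, 205.0], [338.0, 205.0], [323.0, 205.0]], [[347.0, 207.0], [338.0, 207.0], [323.0, 207.0]], [[347.0, 211.0], [337.0, 211.0], [323.0, 211.0]]]
...........................................................................
...........................................................................
...........................................................................
...........................................................................
..........................................#####............................
....................................##########..........####...............
.................................######..#...............#####.............
...............................#####.......................####............
............................
[... 643 characters left out ...]
............
..................................################.#.......................
...............................##################..........................
.........................#############################.....................
.....................####################################..................
...................#########################################...............
.................#################################.....#######.............
...............#####################################...########............
...............#####################.......############.########...........
292 182
10 rows shift [0.0699, 0.0273, 0.0033] turn [0.0001, 0.0, -0.0] mm 30.0
```

```bash
python3 - <<'E'
from h import *
a=plan((.460,.244,.13),113,9)
a=plan((.460,.244,.04),113,4,a)
E
```

```text
9 rows shift [0.0777, 0.0233, 0.0037] turn [0.0001, 0.0001, -0.0] mm 32.5
4 rows shift [0.0, 0.0, 0.0562] turn [0.0, 0.0, 0.0] mm 22.5
```

>>> carry_out(
  moves=[
    [0.0577, 0.0173, 0.0037, 0, 0, 0, 0],
    [0.0777, 0.0233, 0.0037, 0, 0, 0, 0],
    [0.0777, 0.0233, 0.0037, 0, 0, 0, 0],
    [0.0777, 0.0233, 0.0037, 0, 0, 0, 0],
    [0.0777, 0.0233, 0.0037, 0, 0, 0, 0],
    [0.0777, 0.0233, 0.0037, 0, 0, 0, 0],
    [0.0777, 0.0233, 0.0037, 0, 0, 0, 0],
    [0.0777, 0.0233, 0.0037, 0, 0, 0, 0],
    [0.0577, 0.0173, 0.0037, 0, 0, 0, 0],
    [0.04, 0.012, 0, 0, 0, 0, 0],
  ],
)

```text
time: 30.27
tcp_pos: [0.4588, 0.2461, 0.1285]
ee_rot: [[-0.392, 0.92, -0.002], [0.92, 0.392, -0.0], [0.001, -0.002, -1.0]]
contact_force: [0.4, -0.9, -0.1]
opening: 0.0145
finger_force: 30.0
```

>>> carry_out(
  moves=[
    [0, 0, 0, 0, 0, 0, 0],
    [0, 0, 0.03, 0, 0, 0, 0],
    [0, 0, 0.05, 0, 0, 0, 0],
    [0, 0, 0.05, 0, 0, 0, 0],
    [0, 0, 0.05, 0, 0, 0, 0],
    [0, 0, 0.03, 0, 0, 0, 0],
    [0, 0, 0.03, 0, 0, 0, 0],
    [0, 0, 0, 0, 0, 0, 0],
    [0, 0, 0, 0, 0, 0, 0],
    [0, 0, 0, 0, 0, 0, 0],
  ],
)

```text
time: 31.1
tcp_pos: [0.4603, 0.2437, 0.0342]
ee_rot: [[-0.39, 0.921, 0.0], [0.921, 0.39, 0.0], [-0.0, 0.0, -1.0]]
contact_force: [0.2, 0.2, 0.0]
opening: 0.0143
finger_force: 30.0
```

```bash
python3 - <<'E'
from h import *
st()
E
```

```text
31.1 [0.4603 0.2437 0.0342] F [0.2 0.2 0. ] op 0.0143 30.0
[[-0.39, 0.921, 0.0], [0.921, 0.39, 0.0], [-0.0, 0.0, -1.0]]
```

Next I'll lower it 20 mm to TCP 0.014, then continue gently while watching the force.

>>> carry_out(
  moves=[
    [0, 0, 0.015, 0, 0, 0, 0],
    [0, 0, 0.015, 0, 0, 0, 0],
    [0, 0, 0.01, 0, 0, 0, 0],
    [0, 0, 0.006, 0, 0, 0, 0],
    [0, 0, 0.004, 0, 0, 0, 0],
    [0, 0, 0.003, 0, 0, 0, 0],
    [0, 0, 0.003, 0, 0, 0, 0],
    [0, 0, 0, 0, 0, 0, 0],
    [0, 0, 0, 0, 0, 0, 0],
    [0, 0, 0, 0, 0, 0, 0],
  ],
)

```text
time: 31.93
tcp_pos: [0.4599, 0.244, 0.0117]
ee_rot: [[-0.391, 0.921, 0.0], [0.921, 0.391, 0.0], [-0.0, 0.0, -1.0]]
contact_force: [-3.1, -0.8, 4.6]
opening: 0.0151
finger_force: 30.0
```

>>> carry_out(
  moves=[
    [0, 0, 0.002, 0, 0, 0, 0],
    [0, 0, 0.002, 0, 0, 0, 0],
    [0, 0, 0.002, 0, 0, 0, 0],
    [0, 0, 0.001, 0, 0, 0, 0],
    [0, 0, 0.001, 0, 0, 0, 0],
    [0, 0, 0.001, 0, 0, 0, 0],
    [0, 0, 0.001, 0, 0, 0, 0],
    [0, 0, 0, 0, 0, 0, 0],
    [0, 0, 0, 0, 0, 0, 0],
    [0, 0, 0, 0, 0, 0, 0],
  ],
)

```text
time: 32.77
tcp_pos: [0.4598, 0.244, 0.0077]
ee_rot: [[-0.391, 0.921, -0.0], [0.921, 0.391, -0.0], [0.0, -0.0, -1.0]]
contact_force: [-3.2, -1.0, 6.1]
opening: 0.0147
finger_force: 30.0
```

>>> carry_out(
  moves=[
    [0, 0, 0.001, 0, 0, 0, 0],
    [0, 0, 0.001, 0, 0, 0, 0],
    [0, 0, 0, 0, 0, 0, 0.3],
    [0, 0, 0, 0, 0, 0, 0.3],
    [0, 0, 0, 0, 0, 0, 0.3],
    [0, 0, 0, 0, 0, 0, 0.3],
    [0, 0, 0, 0, 0, 0, 0.3],
    [0, 0, -0.01, 0, 0, 0, 0.3],
    [0, 0, -0.02, 0, 0, 0, 0.3],
    [0, 0, -0.04, 0, 0, 0, 0.3],
  ],
)

```text
time: 33.6
tcp_pos: [0.4594, 0.2438, 0.0343]
ee_rot: [[-0.39, 0.921, -0.002], [0.921, 0.39, -0.001], [0.0, -0.003, -1.0]]
contact_force: [-0.2, -0.3, 0.2]
opening: 0.0266
finger_force: 0.0
```

>>> carry_out(
  moves=[
    [0, 0, -0.06, 0, 0, 0, 0.3],
    [0, 0, -0.08, 0, 0, 0, 0.3],
    [0, 0, -0.08, 0, 0, 0, 0.3],
    [0, 0, -0.08, 0, 0, 0, 0.3],
    [-0.08, 0, 0, 0, 0, 0, 0.3],
    [-0.08, 0, 0, 0, 0, 0, 0.3],
    [-0.08, 0, 0, 0, 0, 0, 0.3],
    [-0.08, 0, 0, 0, 0, 0, 0.3],
    [-0.08, 0, 0, 0, 0, 0, 0.3],
    [0, 0, 0, 0, 0, 0, 0.3],
  ],
)

```text
time: 34.43
tcp_pos: [0.5245, 0.0925, 0.1553]
ee_rot: [[-0.387, 0.922, 0.002], [0.922, 0.387, -0.001], [-0.002, 0.001, -1.0]]
contact_force: [-0.8, 1.2, 0.2]
opening: 0.0263
finger_force: 0.0
```

```bash
python3 - <<'E'
from h import *
s=robot.grab_frame('side');t=robot.grab_frame('top');cv2.imwrite('pics/s12.png',s);cv2.imwrite('pics/t12.png',t);a=st()
for n,im,ref in(('side',s,'side0'),('top',t,'top0')):
    d=np.abs(im.astype(int)-cv2.imread(f'pics/{ref}.png')).max(2)>28
    x,y=proj(n,[(.4833,.2537,.006)])[0].astype(int);print(n,x-40,y-32)
    for r in d[y-32:y+32:2,x-40:x+40]:print("".join(".#"[int(v)] for v in r))
    ang=np.linspace(0,2*np.pi,60);print(proj(n,[(.4833+.0315*np.cos(q),.2537+.0315*np.sin(q),.009) for q in ang[:-1:15]]).round(0).tolist())
E
```

```text
34.53 [0.5226 0.096  0.155 ] F [-0.1  0.5 -0.3] op 0.0268 0.0
[[-0.389, 0.921, 0.0], [0.921, 0.389, 0.0], [0.0, 0.0, -1.0]]
side 252 348
................................................................................
................................................................................
................................................................................
................................................................................
................................................................................
................................................................................
................................................................................
................................................................................
................................................................................
...................................#########....................................
..............................####...........#####..............................
...........................###....................##....................
[... 3662 characters left out ...]
######################...........##.................................
.#################################...........#..................................
.################################...............................................
#################################...............................................
################################................................................
################################................................................
################################................................................
..#############################.................................................
[[177.0, 263.0], [161.0, 280.0], [178.0, 296.0], [194.0, 278.0]]
```

The side-view difference shows a full ring outline lying flat inside the tray: an ellipse spanning x 272–312 and y 366–400, against a prediction of about 275–310 for a flat ring. The arm is clear, so I'm handing in.

```bash
python3 -c "
from cell import robot
print(robot.close_job())"
```

```text
the job is handed in; nothing more can be done
None
```

The job is handed in: the pick freed the ring and is back hanging in its stand, the ring lies flat in the tray, and as far as I could tell no other bench item was touched, though I didn't recheck their positions in a final picture.

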